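# Seat the inspection lens in its three-groove mount and lock it

## Task

Pick up the black inspection lens and stand it on the steel ring of the blue mount; pressing only lightly, turn it until all three of its ball feet drop into the ring's three grooves, so that it sits fully home and cannot rock. Then swing the brass keeper by its red pin right round over the lens flange to its stop, let go, and leave the two loose chokes at the front, the side cutters and the marker where they are.

Things in the scene. Friction and masses are not known exactly. Their poses are not given: they have to be found in the camera images.
- lens: inspection lens in a black round cell, 0.27 kg, upright on the bench. Origin: centre of its underside, level with the bottoms of its feet; z up along its axis. Flange 66 mm across from z = 7 to 13 mm, neck above it. Three steel ball feet 10 mm across under the flange, 28 mm from the axis, at 0, 120 and 240 degrees from its x axis, each marked by a yellow dot on the flange
- lens_neck (a point): on the lens axis, 49 mm above its underside: where to hold it. The knurled neck is 36 mm across and runs from z = 13 to 58 mm, glass on top. Keep the fingertips above z = 28 mm of the lens so that they clear the keeper's post when it is in the mount
- foot0 (a point): lowest point of the lens's ball foot on its x axis. The three feet are alike: any foot may go in any groove
- foot1 (a point): lowest point of the ball foot at +120 degrees about z from the first
- foot2 (a point): lowest point of the ball foot at +240 degrees about z from the first
- mount: three-point lens mount fixed to the bench: blue base plate 140 x 116 x 12 mm carrying a steel ring. Origin: on the bench under the ring's centre, z up; the keeper's post stands on the mount's -x side. With its feet riding on the ring's flat the lens origin is at z = 24 mm of the mount; with the feet in the grooves it is 3.7 mm lower, at 20.3 mm, and the grooves centre it
- ring_top (a point): centre of the ring at its flat top, z = 24 mm. Ring 72 mm across, bore 40 mm, slippery, with three radial V grooves 120 degrees apart, 10 mm wide at the top, sides 60 degrees steep. It is locked at an angle that differs each time and is NOT measured (these axes do not show it): one groove lies within 0.70 rad either way of the mount's x axis. Feet begin to drop about 0.18 rad from the grooves
- keeper (a joint): flat brass swing arm on the mount's post, rad: 0 = locked, blade over the lens flange, at a stop; grows anticlockwise seen from above as it opens; at the start 1.15 to 1.45. It stays where left; about 0.6 N at the pin moves it. Its underside is at z = 35 mm, 1.6 mm above the flange of a seated lens; it cannot pass over a lens that is not home
- keeper_hinge (a point): the keeper's pivot, 48 mm from the ring's centre on the mount's -x side; the post and its screw reach z = 45 mm
- keeper_pin (a point): on the keeper's upright red pin (10 mm across, z = 40 to 68 mm), 60 mm above the bench; 52 mm from the pivot, on the side away from the blade. At 0 the pin points straight away from the ring, along the mount's -x; take it from above
- toroid_11: wound toroid choke, 36 mm across, 26 mm high, loose bystander; origin at its underside
- toroid_12: wound toroid choke, 36 mm across, 28 mm high, loose bystander; origin at its underside
- side_cutters: red-handled side cutters, 164 x 51 x 11 mm, loose bystander lying on the bench
- marker: red and black felt marker, 120 mm long, loose bystander lying on the bench
Mind the look-alikes: they are no part of the job. Several things look just like the lens: the one meant starts farthest to the robot's left.

How it is judged:
On the way:
1. the lens sits in the mount with all three feet down in the grooves while the keeper is still open (z of each of foot0, foot1, foot2 in the frame of mount below 0.022 m and horizontal distance between lens and mount below 0.003 m and value of joint keeper above 0.8 rad), for 0.2 s.
At the end, for the whole second after the job is handed in: the lens rests in the mount within 3 mm of its centre, each of its three feet less than 22 mm above the bench (home is 20.3, riding on the ring is 24), bearing on the ring, at rest, and the keeper is within 0.2 rad of its locked stop (z of each of foot0, foot1, foot2 in the frame of mount below 0.022 m and horizontal distance between lens and mount below 0.003 m and contact force between lens and mount above 0.5 N and value of joint keeper below 0.2 rad and linear speed of lens below 0.02 m/s); the robot touches nothing.
It fails at once if the lens is pressed or dropped on the mount so hard that the contact forces at its feet add up to more than 40 N (a push of about 20 N with the feet wedged in the grooves) (contact force between lens and mount above 40 N).
It fails at once if the lens is tipped by more than 0.5 rad (angle between lens's own z axis and vertical above 0.5 rad).
It fails at once if a bystander is moved by more than 20 mm (distance of any of toroid_11, toroid_12, side_cutters, marker from where it was at the start of the episode above 0.02 m).
It also fails if it takes over 72 s, if anything falls off the work surface, if the arm or the gripper's body presses on something with over 40 N, if the wrist force passes 120 N, or if a joint passes its speed limit or range.

## Robot

A 7-joint arm with a two-finger parallel gripper is mounted at the origin on a cart in front of the work surface, level with it; the furniture and walls round the work are solid. World frame = base frame: x ahead of the robot, y to its left, z up, the work surface at z = 0. Lengths are in m, angles in rad, forces in N, time in s.
With the tool pointing down it reaches from about 0.4 to 0.9 m from the base axis. Payload 5.6 kg.
Tool frame: the origin (TCP) lies on the centre line of the jaws, within the pads' length; the fingertips stand 19 mm ahead of it and the grasp point (between the pads) is the TCP (bot.finger_overhang is the distance from the TCP to the fingertips, in m); z points along the fingers, y is the direction in which the jaws open and shut (so a half turn about z gives the same grasp; the last joint's range is limited). The gripper opens to 92 mm and grips with 3 to 60 N. Pads are 20 mm wide; open, the fingers measure 128 mm over their backs; the gripper's body (75 mm by 189 mm) begins 69 mm behind the grasp point.
Start: joints at [-0.043, 0.468, -0.012, 1.603, 0.006, 1.071, -0.056], TCP at [0.65, -0, 0.209] pointing down, gripper open.
Joint ranges: [-2.53, 2.53], [-0.31, 2.02], [-1.57, 1.55], [0.28, 2.44], [-1.29, 4.43], [0.15, 1.84], [-2.92, 2.92]. Speed limits (rad/s): [2.57, 2.57, 3.14, 3.14, 3.14, 3.14, 3.14].

## Interface

Orientations are given as a unit quaternion [w, x, y, z].
In Python, from station import bot, vision gives the robot as it stands.
- The arm moves only by the shell command python3 -m crank 'ROWS' [FORCE]. ROWS is JSON, a list of rows, each a list of 3 entries, a list of its own where there are three numbers: the closure, from -1 (fully open) to 1 (shut), so that 0 is half open, then the shift along the tool's x, y, z in mm, then the turn, a rotation vector about the tool's x, y, z in degrees. In form: [[hand, [dx, dy, dz], [rx, ry, rz]], ...]. A call has exactly 10 rows; each row is the pose to reach, as a shift and turn from the pose commanded when the call began, along the tool's axes at that moment; what a row does not reach only later rows make up. A row lasts 1/10 s, in which the tool goes at most 50 mm and 8.59 degrees, less where a joint would pass 70% of its speed; a pose out of reach is approached as far as the arm can. A call with a gripper value outside its range is refused whole. The fingers move at their own pace and stop on an object; FORCE is the grip in N (left out, the last holds). Time passes only in rows, so rows that repeat a pose let the fingers close, or fill a call up. It gives the time, the measured TCP pose, the force and the opening at its end, in the units of the state.
- bot.observe(): the state, without advancing time (a new reading comes with each control period).
- vision.grab_frame(name): name is "scene" or "side" or "wrist"; returns the picture (420x560x3 uint8, red, green, blue); there is no depth.
- vision.camera_params(name): a dict with "intrinsics" (3x3 intrinsics, pixels), "eye" and "orientation" of the camera in the world; the wrist camera has in their place "tool_from_camera" (4x4, takes a point from camera to tool coordinates, whose origin is the TCP and whose axes are the flange's). Camera axes: x right, y down, z forward; pixel columns grow to the right and rows downward; lengths in m; the calibration is good to about 2 mm. A picture is of the moment at which its call begins: read the wrist's pose just before it. camera_params takes no time and is no camera call.
- bot.sign_off(): hands the job in, once; it reports no verdict.
Trained networks look in the newest picture that a camera, given by its name, has taken for a name from the list of things; names that differ only in an ending like _2 or _b are one class to them, and where a whole thing is asked for, a point or a joint stands for the part that bears it (a point fixed in the world has none). Each returns a list of dicts, best first, with "confidence" (0 to 1); they miss things now and then, are a little off and sometimes report something else, mostly with a low value. They report only what shows in the picture. A call takes as long as a camera call. They do not tell look-alikes from the thing itself.
- vision.cut_out(camera, target): "region" (420x560 bool, what is visible of it) and "rect" ([left, top, right, bottom] in pixels, round what is visible of it).
The state is a dict: "time": time; "q": joint angles; "qvel": joint speeds; "joint_torque": joint torques, N m; "tool_pos": TCP position; "tcp_rot": TCP orientation; "wrist_force": force on the tool from outside, world axes, zero at the start; "moment": the same for the moment, N m; "width": finger opening in m.
Only numpy, scipy, OpenCV 4.12 (cv2) and the standard library are available. Lean on these libraries where they do the work, as an engineer would, in place of code of your own. Each camera call takes 0.05 s, during which the arm holds its last target. There are 200 camera calls.

## Working session

There is one attempt and no reset: what is moved stays moved. The work goes in short steps, Python scripts to look and compute and a shell command to move; the robot and the scene stay as the last step left them, time stands still between calls to the robot, and variables do not carry over. Pictures are saved under pics/ and viewed, about 8 in all and at most 12, crops included, and the job is handed in when it is done.

```bash
mkdir -p pics; ls; python3 - <<'E'
from station import bot, vision
import cv2,numpy as np
s=bot.observe();print({k:np.round(v,3).tolist() for k,v in s.items()})
for c in("scene","side","wrist"):
    p=vision.camera_params(c);print(c,{k:np.round(v,4).tolist() for k,v in p.items()})
    im=vision.grab_frame(c);cv2.imwrite(f"pics/{c}0.png",im[:,:,::-1])
    for t in("lens","mount","keeper","keeper_pin"):
        print(c,t,[(round(d["confidence"],2),np.round(d["rect"]).tolist(),np.argwhere(d["region"]).mean(0).round()[::-1].tolist()) for d in vision.cut_out(c,t)])
E
```

```text
pics
{'time': 0.0, 'q': [-0.043, 0.468, -0.012, 1.604, 0.006, 1.071, -0.056], 'qvel': [-0.0, -0.002, 0.003, -0.0, -0.0, -0.001, -0.001], 'joint_torque': [-0.0, -52.057, -0.013, -24.375, -0.057, 0.017, 0.0], 'tool_pos': [0.649, -0.0, 0.208], 'tcp_rot': [-0.001, 0.707, 0.707, -0.001], 'wrist_force': [0.103, 0.275, -0.367], 'moment': [0.031, -0.007, -0.025], 'width': 0.092}
scene {'intrinsics': [[451.2253, 0.0, 294.6274], [0.0, 451.2253, 199.5676], [0.0, 0.0, 1.0]], 'eye': [-0.0499, -0.6612, 0.6215], 'orientation': [-0.4084, 0.8168, -0.361, 0.1891]}
scene lens [(0.65, [205.0, 186.0, 238.0, 217.0], [221.0, 202.0]), (0.62, [305.0, 287.0, 340.0, 332.0], [324.0, 310.0])]
scene mount [(0.67, [336.0, 245.0, 422.0, 296.0], [376.0, 270.0])]
scene keeper [(0.79, [346.0, 250.0, 358.0, 278.0], [353.0, 265.0])]
scene keeper_pin [(0.67, [347.0, 250.0, 361.0, 281.0], [353.0, 265.0]), (0.25, [245.0, 228.0, 260.0, 238.0], [252.0, 231.0])]
side {'intrinsics': [[467.4344, 0.0, 281.0313], [0.0, 467.4344, 205.9587], [0.0, 0.0, 1.0]], 'eye': [0.2241, -1.0047, 0.4461], 'orientation': [-0.5334, 0.8302, -0.1305, 0.096]}
side lens [(0.88, [211.0, 255.0, 254.0, 300.0], [231.0, 279.0]), (0.73, [220.0, 175.0, 244.0, 206.0], [231.0, 191.0])]
side mount [(0.68, [268.0, 248.0, 372.0, 304.0], [318.0, 274.0]), (0.27, [214.0, 173.0, 247.0, 205.0], [231.0, 192.0])]
side keeper [(0.53, [273.0, 246.0, 307.0, 266.0], [286.0, 255.0])]
side keeper_pin [(0.68, [273.0, 246.0, 308.0, 263.0], [286.0, 255.0])]
wrist {'intrinsics': [[331.8015, 0.0, 278.1164], [0.0, 331.8015, 202.7261], [0.0, 0.0, 1.0]], 'tool_from_camera': [[0.0011, -0.9612, -0.2757, 0.0778], [1.0, 0.0013, -0.0006, 0.0005], [0.0009, -0.2757, 0.9612, -0.1758], [0.0, 0.0, 0.0, 1.0]]}
wrist lens []
wrist mount [(0.74, [141.0, 376.0, 226.0, 411.0], [185.0, 399.0])]
wrist keeper [(0.24, [88.0, 263.0, 121.0, 289.0], [103.0, 275.0])]
wrist keeper_pin [(0.31, [144.0, 377.0, 223.0, 411.0], [184.0, 399.0])]
```

View pics/scene0.png

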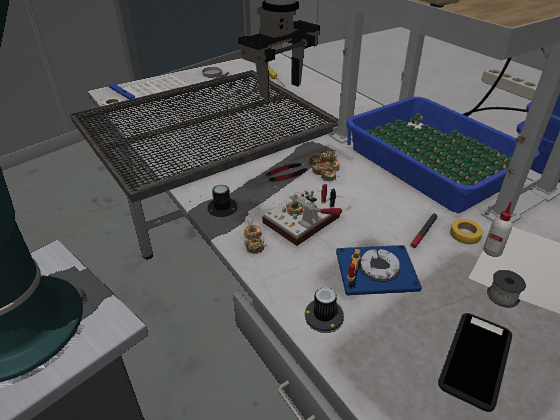

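View pics/wrist0.png

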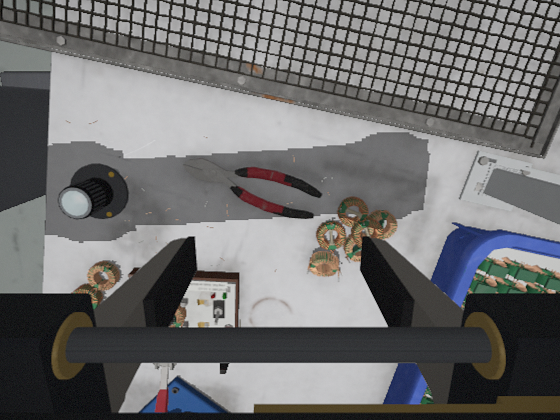

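Scene view: the target lens (farthest left) is at about (221,202) on the grey patch. The look-alike is at (324,310). The mount's ring is at (380,264), with the keeper at (353,265). In the wrist view the target flange is centred near (99,191) and the mount is just below the frame.

```bash
cat > h.py <<'E'
import numpy as np,cv2,time
from station import bot,vision
from scipy.spatial.transform import Rotation as R
def rot(q): return R.from_quat([q[1],q[2],q[3],q[0]]).as_matrix()
def cam(c,s=None):
    p=vision.camera_params(c);K=np.array(p["intrinsics"])
    if c=="wrist":
        s=s or bot.observe();T=np.eye(4);T[:3,:3]=rot(s["tcp_rot"]);T[:3,3]=s["tool_pos"]
        T=T@np.array(p["tool_from_camera"]);return K,T[:3,:3],T[:3,3]
    return K,rot(p["orientation"]),np.array(p["eye"])
def ray(C,uv,z):
    K,Rm,e=C;d=Rm@np.linalg.solve(K,[uv[0],uv[1],1]);return e+d*(z-e[2])/d[2]
def proj(C,P):
    K,Rm,e=C;c=(np.atleast_2d(P)-e)@Rm;u=c@K.T;return u[:,:2]/u[:,2:]
E
python3 - <<'E'
from h import *
S=cam("scene");W=cam("wrist");D=cam("side")
f=lambda n,C,uv,z:print(n,ray(C,uv,z).round(3))
f("lens s",S,(222,207),.01);f("lens w",W,(99,191),.01);f("decoy",S,(325,317),.01)
f("glass s",S,(221,189),.06);f("glass w",W,(76,203),.06)
f("ring s",S,(380,264),.024)
for uv in((336,250),(402,246),(420,288),(347,292)):f("corner",S,uv,.012)
f("pin",S,(358,252),.068);f("tor",S,(254,248),0)
f("cutters",S,(287,172),0);f("marker",S,(425,230),0)
E
```

```text
lens s [ 0.44  -0.017  0.01 ]
lens w [ 0.442 -0.016  0.01 ]
decoy [ 0.358 -0.376  0.01 ]
glass s [ 0.44  -0.019  0.06 ]
glass w [ 0.444 -0.016  0.06 ]
ring s [ 0.515 -0.381  0.024]
corner [ 0.5   -0.289  0.012]
corner [ 0.599 -0.38   0.012]
corner [ 0.523 -0.462  0.012]
corner [ 0.426 -0.371  0.012]
pin [ 0.472 -0.356  0.068]
tor [ 0.403 -0.157  0.   ]
cutters [ 0.655 -0.015  0.   ]
marker [ 0.689 -0.384  0.   ]
```

```bash
python3 -c "
import cv2
a=cv2.imread('pics/scene0.png')[175:340,195:435];cv2.imwrite('pics/c1.png',cv2.resize(a,None,fx=3.3,fy=3.3,interpolation=2))"
```

```text
(no output)
```

View pics/c1.png

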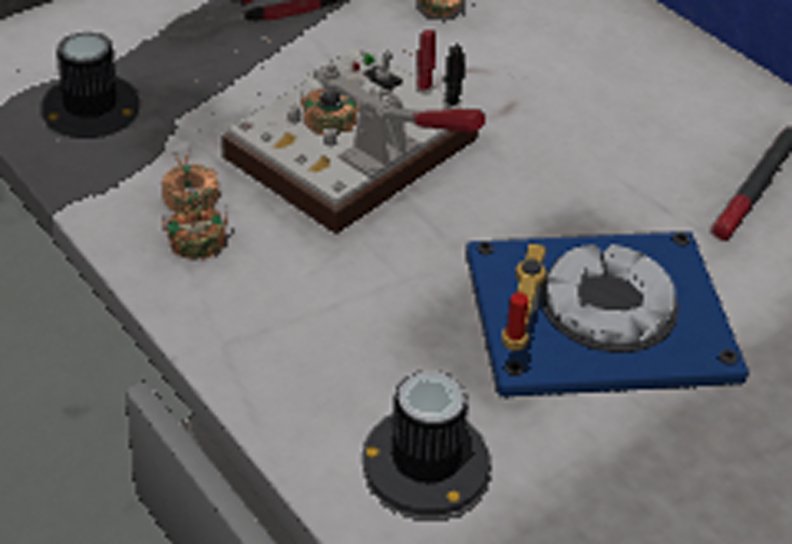

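```bash
python3 -m crank '[[-1,[-4,-40,0],[0,0,0]],[-1,[-8,-80,5],[0,0,0]],[-1,[-12,-120,20],[0,0,0]],[-1,[-15,-160,30],[0,0,0]],[-1,[-17,-190,45],[0,0,0]],[-1,[-17,-208,58],[0,0,0]],[-1,[-17,-208,58],[0,0,0]],[-1,[-17,-208,58],[0,0,0]],[-1,[-17,-208,58],[0,0,0]],[-1,[-17,-208,58],[0,0,0]]]' 20
python3 - <<'E'
from h import *
s=bot.observe();W=cam("wrist",s);im=vision.grab_frame("wrist")[:,:,::-1].copy();cv2.imwrite("pics/w1.png",im)
print(s["tool_pos"].round(4) if hasattr(s["tool_pos"],'round') else s["tool_pos"])
h=cv2.cvtColor(im,cv2.COLOR_BGR2HSV);m=cv2.inRange(h,(18,110,80),(34,255,255))
n,l,st,c=cv2.connectedComponentsWithStats(m)
for i in range(1,n):
    if st[i,4]>8:print(st[i,4],c[i].round(1),ray(W,c[i],.013).round(4))
E
```

```text
time: 1.75
tool_pos: [0.4436, -0.0169, 0.1517]
tcp_rot: [0.001, 0.707, 0.707, 0.001]
wrist_force: [0.4, 0.2, -0.1]
width: 0.0918
[ 0.4436 -0.0169  0.1517]
36 [294.9 168. ] [0.4602 0.0053 0.013 ]
32 [247.5 184.5] [ 0.4145 -0.0109  0.013 ]
380 [ 58.7 349. ] [ 0.1969 -0.2011  0.013 ]
392 [497.7 348.8] [ 0.6924 -0.2006  0.013 ]
53 [314.6 325. ] [ 0.4846 -0.1694  0.013 ]
1351 [362.5 408.3] [ 0.5457 -0.2856  0.013 ]
```

View pics/w1.png

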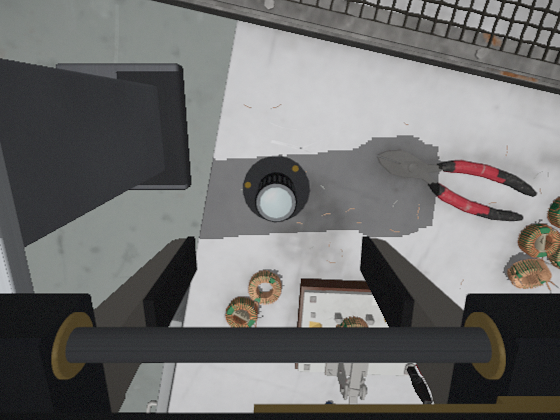

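Wrist view: the lens flange is at (276,185) and the yellow dots at (295,168) and (247,184) are 48.5 mm apart, as they should be. That puts the centre at (0.442, -0.016) and the feet at 49.5° mod 120. Next I descend and grip.

```bash
python3 -m crank '[[-1,[1,-2,25],[0,0,0]],[-1,[1,-2,50],[0,0,0]],[-1,[1,-2,75],[0,0,0]],[-1,[1,-2,90],[0,0,0]],[-1,[1,-2,100],[0,0,0]],[-1,[1,-2,101],[0,0,0]],[0.2,[1,-2,101],[0,0,0]],[0.6,[1,-2,101],[0,0,0]],[0.6,[1,-2,101],[0,0,0]],[0.6,[1,-2,101],[0,0,0]]]' 20
```

```text
time: 2.8
tool_pos: [0.4405, -0.0161, 0.0507]
tcp_rot: [0.0, 0.707, 0.707, 0.0]
wrist_force: [-0.1, 0.8, 0.0]
width: 0.0617
```

```bash
python3 -m crank '[[0.6,[0,0,0],[0,0,0]],[0.6,[0,0,0],[0,0,0]],[0.6,[0,0,0],[0,0,0]],[0.6,[0,0,0],[0,0,0]],[0.6,[0,0,0],[0,0,0]],[0.6,[0,0,0],[0,0,0]],[0.6,[0,0,-20],[0,0,0]],[0.6,[0,0,-50],[0,0,0]],[0.6,[0,0,-80],[0,0,0]],[0.6,[0,0,-80],[0,0,0]]]'
```

```text
time: 3.8
tool_pos: [0.4423, -0.016, 0.1329]
tcp_rot: [0.002, 0.707, 0.707, 0.002]
wrist_force: [0.5, 0.3, -2.9]
width: 0.034
```

```bash
python3 -m crank '[[0.6,[0,0,-25],[0,0,0]],[0.6,[-20,5,-45],[0,0,0]],[0.6,[-60,12,-50],[0,0,0]],[0.6,[-100,20,-50],[0,0,0]],[0.6,[-140,27,-50],[0,0,0]],[0.6,[-180,34,-50],[0,0,0]],[0.6,[-220,41,-50],[0,0,0]],[0.6,[-260,48,-50],[0,0,0]],[0.6,[-300,56,-50],[0,0,0]],[0.6,[-335,60,-50],[0,0,0]]]'
python3 -m crank '[[0.6,[-30,5,0],[0,0,0]],[0.6,[-60,10,0],[0,0,0]],[0.6,[-85,10,0],[0,0,0]],[0.6,[-100,10,0],[0,0,0]],[0.6,[-105,10,0],[0,0,0]],[0.6,[-105,10,0],[0,0,0]],[0.6,[-105,10,0],[0,0,0]],[0.6,[-105,10,0],[0,0,0]],[0.6,[-105,10,0],[0,0,0]],[0.6,[-105,10,0],[0,0,0]]]'
python3 - <<'E'
from h import *
s=bot.observe();W=cam("wrist",s);im=vision.grab_frame("wrist")[:,:,::-1].copy();cv2.imwrite("pics/w2.png",im)
np.save("w2.npy",np.r_[s["tool_pos"],s["tcp_rot"]])
print(s["tool_pos"],s["tcp_rot"],s["q"])
print(proj(W,[[.512,-.376,.024],[.48,-.345,.04]]))
a=im[60:320,140:460];cv2.imwrite("pics/w2c.png",cv2.resize(a,None,fx=2.3,fy=2.3,interpolation=2))
E
```

```text
time: 4.8
tool_pos: [0.4993, -0.3527, 0.1778]
tcp_rot: [-0.001, 0.707, 0.707, -0.001]
wrist_force: [-0.5, 0.1, -2.2]
width: 0.0342
time: 5.8
tool_pos: [0.5103, -0.4554, 0.1804]
tcp_rot: [0.0, 0.707, 0.707, 0.0]
wrist_force: [0.5, 0.1, -1.7]
width: 0.0339
[ 0.51029563 -0.45544133  0.1804297 ] [1.76411995e-04 7.06840338e-01 7.07373090e-01 1.32379120e-04] [ 0.56045922  0.55108892  0.17273615  1.54709753 -0.10409197  1.05203847
  0.76049319]
[[279.64879449 105.83049361]
 [243.83431448  69.34510219]]
```

View pics/w2c.png

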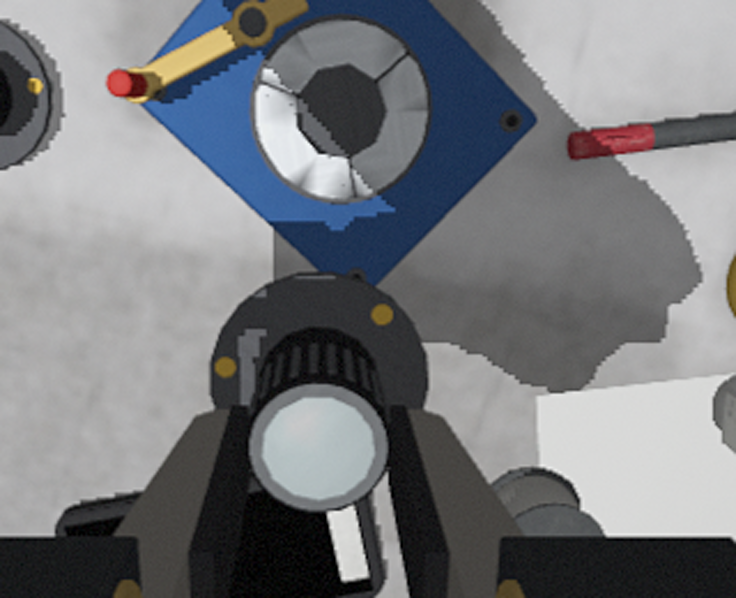

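```bash
cat > r.py <<'E'
from h import *
v=np.load("w2.npy");W=cam("wrist",{"tool_pos":v[:3],"tcp_rot":v[3:]})
im=cv2.imread("pics/w2.png")
px=lambda a:(a[0]/2.3+140-.3,a[1]/2.3+60-.3)
def P(n,a,z):
    p=ray(W,px(a),z);print(n,p.round(4));return p
c=P("ring",(341,110),.024);h=P("hinge",(253,20),.045);p=P("pin",(124,82),.068)
for n,a in(("cornerR",(537,120)),("cornerB",(365,293))):P(n,a,.012)
d=c-h;print("mount yaw",np.degrees(np.arctan2(d[1],d[0])),np.hypot(*d[:2]))
e=p-h;print("pin ang",np.degrees(np.arctan2(e[1],e[0])),np.hypot(*e[:2]))
A=P("dotA",(381,314),.143);B=P("dotB",(225,367),.143)
m=(A+B)/2;t=(B-A)/np.linalg.norm(B-A);nn=np.array([-t[1],t[0],0])
ctr=m+nn*.014;print("lens",ctr,np.linalg.norm(A-B),[np.degrees(np.arctan2(*(q-ctr)[1::-1])) for q in(A,B)])
# rectify, 0.12mm px, up=+y right=+x
S=6000;N=600
w=np.array([[c[0]-.05,c[1]+.05,.024],[c[0]+.05,c[1]+.05,.024],[c[0]+.05,c[1]-.05,.024],[c[0]-.05,c[1]-.05,.024]])
H=cv2.getPerspectiveTransform(proj(W,w).astype(np.float32),np.float32([[0,0],[N,0],[N,N],[0,N]]))
cv2.imwrite("pics/rect.png",cv2.warpPerspective(im,H,(N,N),flags=cv2.INTER_CUBIC))
E
python3 r.py
```

```text
ring [ 0.52   -0.3776  0.024 ]
hinge [ 0.4856 -0.3447  0.045 ]
pin [ 0.4406 -0.368   0.068 ]
cornerR [ 0.6056 -0.3816  0.012 ]
cornerB [ 0.5323 -0.459   0.012 ]
mount yaw -43.67844031107968 0.047523163451282505
pin ang -152.62672605252192 0.05065934093745588
dotA [ 0.5288 -0.4342  0.143 ]
dotB [ 0.4832 -0.4505  0.143 ]
lens [ 0.51069827 -0.45553315  0.143     ] 0.048418760316192154 [np.float64(49.66332823954546), np.float64(169.58274777102923)]
```

View pics/rect.png

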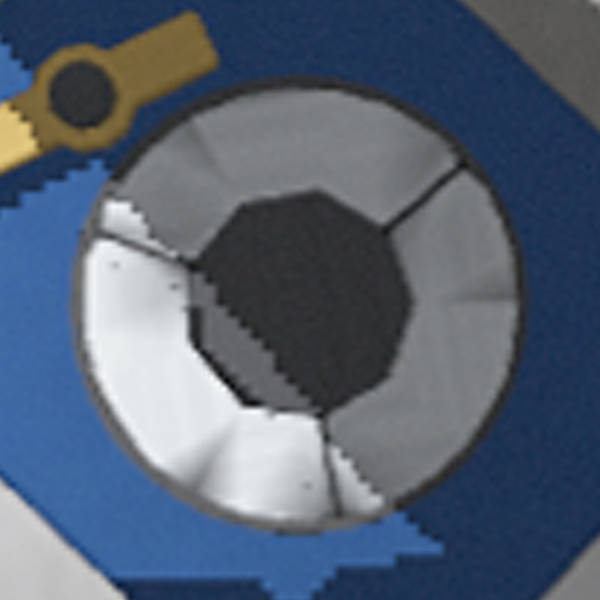

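The three groove lines sit at about 44, 161 and 279°, so about 41° mod 120. The ring centre is at (0.520, -0.378) and the mount yaw is -43.7°. The held lens has its feet at 49.6°, so it needs about -8.4° in world, which is +8.4° about tool z.

```bash
python3 -m crank '[[0.6,[25,3,0],[0,0,2]],[0.6,[50,7,20],[0,0,4]],[0.6,[70,10,40],[0,0,6]],[0.6,[77,10,60],[0,0,8.4]],[0.6,[77,10,75],[0,0,8.4]],[0.6,[77,10,88],[0,0,8.4]],[0.6,[77,10,95],[0,0,8.4]],[0.6,[77,10,98],[0,0,8.4]],[0.6,[77,10,98],[0,0,8.4]],[0.6,[77,10,98],[0,0,8.4]]]'
python3 - <<'E'
from h import *
s=bot.observe();W=cam("wrist",s);im=vision.grab_frame("wrist")[:,:,::-1].copy();cv2.imwrite("pics/w3.png",im)
print(s["tool_pos"],R.from_matrix(rot(s["tcp_rot"])).as_euler("ZYX",degrees=True),s["wrist_force"])
E
```

```text
time: 6.85
tool_pos: [0.5203, -0.3797, 0.0827]
tcp_rot: [0.001, 0.757, 0.653, 0.0]
wrist_force: [-0.4, -0.6, -1.9]
width: 0.034
[ 0.52026113 -0.37974446  0.08273246] [8.15672759e+01 3.13779602e-02 1.79935482e+02] [-0.38755429 -0.57705486 -1.9112986 ]
```

```bash
python3 -m crank '[[0.6,[1.5,0,2],[0,0,0]],[0.6,[1.5,0,4],[0,0,0]],[0.6,[1.5,0,5],[0,0,0]],[0.6,[1.5,0,6],[0,0,0]],[0.6,[1.5,0,7],[0,0,0]],[0.6,[1.5,0,8],[0,0,0]],[0.6,[1.5,0,9],[0,0,0]],[0.6,[1.5,0,9],[0,0,0]],[0.6,[1.5,0,9],[0,0,0]],[0.6,[1.5,0,9],[0,0,0]]]'
```

```text
time: 7.9
tool_pos: [0.5202, -0.3776, 0.0732]
tcp_rot: [0.0, 0.757, 0.653, -0.0]
wrist_force: [-0.2, -0.6, -3.0]
width: 0.0341
```

```bash
python3 -m crank '[[0.6,[0,0,0.5],[0,0,0]],[0.6,[0,0,1],[0,0,0]],[0.6,[0,0,1.5],[0,0,0]],[0.6,[0,0,1.5],[0,0,0]],[0.6,[0,0,2],[0,0,0]],[0.6,[0,0,2],[0,0,0]],[0.6,[0,0,2],[0,0,0]],[0.6,[0,0,2],[0,0,0]],[0.6,[0,0,2],[0,0,0]],[0.6,[0,0,2],[0,0,0]]]'
```

```text
time: 8.9
tool_pos: [0.5202, -0.3776, 0.0711]
tcp_rot: [0.0, 0.757, 0.653, -0.0]
wrist_force: [-0.0, 0.5, -2.4]
width: 0.0338
```

```bash
python3 -m crank '[[0.6,[0,0,0.3],[0,0,0]],[0.6,[0,0,0.6],[0,0,0]],[0.6,[0,0,0.6],[0,0,0]],[0.6,[0,0,1],[0,0,0]],[0.6,[0,0,1],[0,0,0]],[0.6,[0,0,1],[0,0,0]],[0.6,[0,0,1],[0,0,0]],[0.6,[0,0,1],[0,0,0]],[0.6,[0,0,1],[0,0,0]],[0.6,[0,0,1],[0,0,0]]]'
```

```text
time: 9.9
tool_pos: [0.5202, -0.3778, 0.0703]
tcp_rot: [0.0, 0.757, 0.653, -0.0]
wrist_force: [-2.0, -0.9, 3.5]
width: 0.034
```

```bash
python3 -m crank '[[0.6,[0,0,0],[0,0,2]],[0.6,[0,0,0],[0,0,-2]],[0.6,[0,0,0],[0,0,0]],[0.6,[0,0,-0.7],[0,0,0]],[0.1,[0,0,-0.7],[0,0,0]],[-0.2,[0,0,-0.7],[0,0,0]],[-0.2,[0,0,-0.7],[0,0,0]],[-0.2,[0,0,-0.7],[0,0,0]],[-0.2,[0,0,-0.7],[0,0,0]],[-0.2,[0,0,-0.7],[0,0,0]]]'
python3 -m crank '[[-0.2,[0,0,-10],[0,0,0]],[-0.2,[0,0,-30],[0,0,0]],[-0.2,[0,0,-60],[0,0,0]],[-0.2,[-20,0,-90],[0,0,0]],[-0.2,[-50,0,-100],[0,0,0]],[-0.2,[-80,0,-100],[0,0,0]],[-0.2,[-80,0,-100],[0,0,0]],[-0.2,[-80,0,-100],[0,0,0]],[-0.2,[-80,0,-100],[0,0,0]],[-0.2,[-80,0,-100],[0,0,0]]]'
cat > look.py <<'E'
from h import *
import sys
s=bot.observe();W=cam("wrist",s);im=vision.grab_frame("wrist")[:,:,::-1].copy();n=sys.argv[1]
cv2.imwrite(f"pics/{n}.png",im);np.save(n+".npy",np.r_[s["tool_pos"],s["tcp_rot"]])
print(s["tool_pos"],R.from_matrix(rot(s["tcp_rot"])).as_euler("ZYX",degrees=True)[0])
u=proj(W,[[.515,-.372,.03]])[0].astype(int);print(u)
x,y=max(u[0]-130,0),max(u[1]-100,0);print("crop origin",x,y)
cv2.imwrite(f"pics/{n}c.png",cv2.resize(im[y:y+200,x:x+260],None,fx=3,fy=3,interpolation=2))
h=cv2.cvtColor(im,cv2.COLOR_BGR2HSV);m=cv2.inRange(h,(18,110,80),(34,255,255))
k,l,st,c=cv2.connectedComponentsWithStats(m)
for i in range(1,k):
    if 12<st[i,4]<80:print(st[i,4],c[i].round(1),ray(W,c[i],.0333).round(4))
E
python3 look.py w4
```

```text
time: 10.9
tool_pos: [0.5202, -0.3775, 0.0708]
tcp_rot: [0.0, 0.757, 0.653, 0.0]
wrist_force: [0.1, -0.8, -0.4]
width: 0.0552
time: 11.9
tool_pos: [0.5093, -0.4551, 0.1707]
tcp_rot: [-0.0, 0.756, 0.654, 0.0]
wrist_force: [-0.2, -0.7, 0.6]
width: 0.0554
[ 0.50925738 -0.45510364  0.17073626] 81.70770698942515
[270 101]
crop origin 140 1
43 [298.   83.4] [ 0.5412 -0.36    0.0333]
41 [247.  101.8] [ 0.4936 -0.3689  0.0333]
26 [ 92.3 103.3] [ 0.3549 -0.3502  0.0333]
35 [142.6 116.8] [ 0.3969 -0.3682  0.0333]
37 [287.1 137.7] [ 0.5252 -0.4058  0.0333]
33 [112.8 152.5] [ 0.3608 -0.396   0.0333]
47 [156.5 319.9] [ 0.3572 -0.5797  0.0333]
38 [510.4 399.4] [ 0.7449 -0.7453  0.0333]
```

View pics/w4c.png

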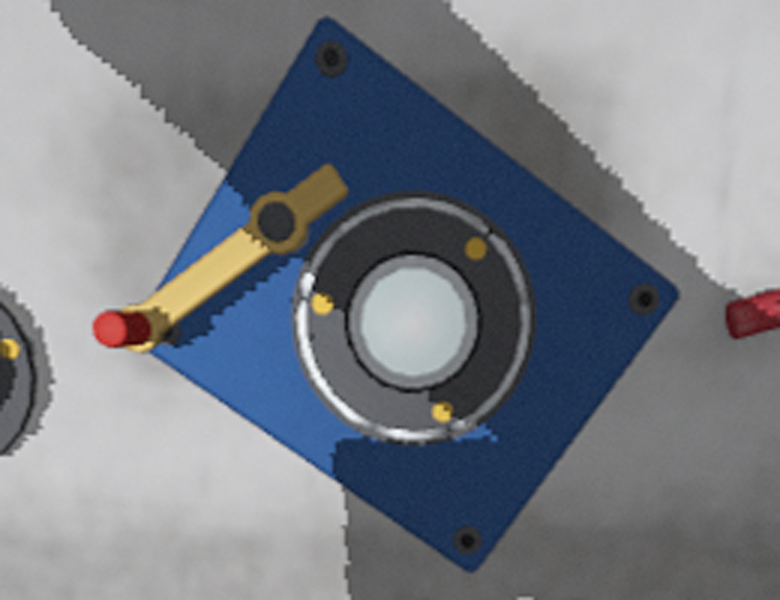

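View w4: the lens sits in the ring with its three dots centred on (0.520, -0.378). The sides are all 48.5 mm when read at home height, and the dots line up with the grooves at 40.6°, so it is home and level. The keeper is still open with the pin at crop (110,328).

```bash
cat > g.py <<'E'
from h import *
v=np.load("w4.npy");W=cam("wrist",{"tool_pos":v[:3],"tcp_rot":v[3:]})
f=lambda a,z:ray(W,(a[0]/3+140-.3,a[1]/3+1-.3),z)
h=f((276,221),.045);p=f((111,328),.068);print(h,p)
e=p-h;th=np.arctan2(e[1],e[0]);print(np.degrees(th)%360,np.hypot(*e[:2]))
Rm=rot(v[3:])
for q in(p,):print("pin in tool mm",((np.r_[q[:2],.067]-v[:3])@Rm*1000).round(1))
h=(h[:2]+np.array([.4856,-.3447]))/2
th=th%(2*np.pi);end=np.radians(136.3)
q0=h+.052*np.array([np.cos(th),np.sin(th)])
for a in np.linspace(th,end-.06,9)[1:]:
    q=h+.052*np.array([np.cos(a),np.sin(a)]);print(((np.r_[q-q0,0])@Rm*1000).round(1))
E
python3 g.py
```

```text
[ 0.48552713 -0.34540605  0.045     ] [ 0.43929713 -0.36813095  0.068     ]
206.1769742938079 0.0515134391011327
pin in tool mm [ 75.9 -81.8 103.8]
[ 7.2 -4.1  0. ]
[15.  -7.1  0. ]
[23.1 -8.7  0. ]
[31.4 -9.1  0. ]
[39.7 -8.1  0. ]
[47.7 -5.8  0. ]
[55.2 -2.3  0.1]
[62.   2.4  0.1]
```

```bash
python3 -m crank '[[0.1,[25,-27,0],[0,0,0]],[0.1,[50,-55,0],[0,0,0]],[0.1,[76,-82,20],[0,0,0]],[0.1,[76,-82,45],[0,0,0]],[0.1,[76,-82,65],[0,0,0]],[0.1,[76,-82,80],[0,0,0]],[0.1,[76,-82,80],[0,0,0]],[0.1,[76,-82,80],[0,0,0]],[0.1,[76,-82,80],[0,0,0]],[0.1,[76,-82,80],[0,0,0]]]' 10
python3 -c "
from h import *
s=bot.observe();print(((np.array([.4393,-.3681,.067])-s['tool_pos'])@rot(s['tcp_rot'])*1000).round(1),s['width'])"
```

```text
time: 12.95
tool_pos: [0.4391, -0.37, 0.0917]
tcp_rot: [0.001, 0.757, 0.653, 0.0]
wrist_force: [-0.5, -0.4, -0.5]
width: 0.0416
[ 1.9 -0.1 24.7] 0.041605668041658446
```

```bash
python3 -m crank '[[0.1,[1,0,10],[0,0,0]],[0.1,[1,0,18],[0,0,0]],[0.1,[1,0,24],[0,0,0]],[0.1,[1,0,24],[0,0,0]],[0.9,[1,0,24],[0,0,0]],[0.9,[1,0,24],[0,0,0]],[0.9,[1,0,24],[0,0,0]],[0.9,[1,0,24],[0,0,0]],[0.9,[1,0,24],[0,0,0]],[0.9,[1,0,24],[0,0,0]]]' 10
```

```text
time: 13.95
tool_pos: [0.4387, -0.3686, 0.067]
tcp_rot: [0.0, 0.757, 0.653, 0.0]
wrist_force: [-0.2, 0.9, 0.3]
width: 0.0049
```

```bash
python3 - <<'E'
from h import *
a=vision.grab_frame("scene")[200:340,270:430,::-1];b=vision.grab_frame("wrist")[130:330,180:380,::-1];c=vision.grab_frame("side")[190:310,200:380,::-1]
cv2.imwrite("pics/m5.png",np.hstack([cv2.resize(i,(int(i.shape[1]*330/i.shape[0])*2//3,220) if 0 else (260,260),interpolation=2) for i in(a,b,c)]))
print(bot.observe()["width"])
E
```

```text
0.004531364831208192
```

View pics/m5.png

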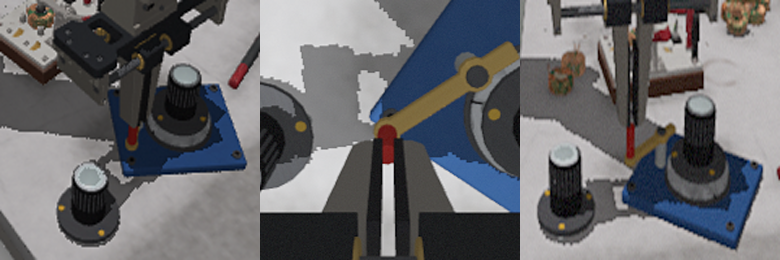

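```bash
python3 - <<'E'
from h import *
s=bot.observe();W=cam("wrist",s);im=vision.grab_frame("wrist")
for n,uv,z in(("pintop",(278.5,252),.068),("pinbase",(277,231),.04),("hinge",(346,188),.045)):
    p=ray(W,uv,z);print(n,p,((p-s["tool_pos"])@rot(s["tcp_rot"])*1000).round(1))
print(proj(W,[[.4393,-.3681,.068]]),s["tool_pos"])
cv2.imwrite("pics/w6c.png",cv2.resize(im[170:320,200:370,::-1],None,fx=4,fy=4,interpolation=2))
E
```

```text
pintop [ 0.43915776 -0.3701584   0.068     ] [-1.5  0.7 -1.1]
pinbase [ 0.43850527 -0.36791417  0.04      ] [ 0.6 -0.3 26.9]
hinge [ 0.48467371 -0.344379    0.045     ] [30.6 41.9 21.9]
[[278.22452482 248.68061644]] [ 0.43869982 -0.36855435  0.06687154]
```

View pics/w6c.png

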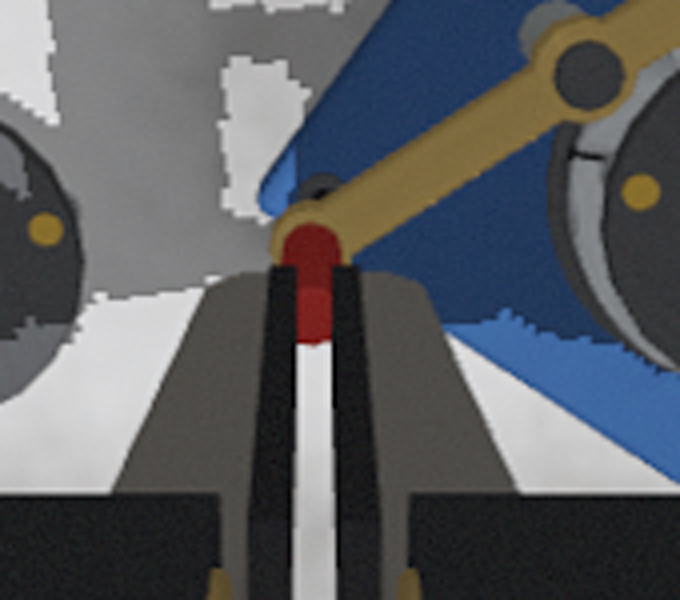

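The pin (crop 312,290) is between the pads, so I swing it along the arc.

```bash
python3 -m crank '[[0.9,[3.5,-2.2,0],[0,0,0]],[0.9,[7.2,-4.1,0],[0,0,0]],[0.9,[11,-5.7,0],[0,0,0]],[0.9,[15,-7.1,0],[0,0,0]],[0.9,[19,-8,0],[0,0,0]],[0.9,[23.1,-8.7,0],[0,0,0]],[0.9,[27.2,-9,0],[0,0,0]],[0.9,[31.4,-9.1,0],[0,0,0]],[0.9,[31.4,-9.1,0],[0,0,0]],[0.9,[31.4,-9.1,0],[0,0,0]]]'
python3 look.py w7
```

```text
time: 15.15
tool_pos: [0.4343, -0.3361, 0.0668]
tcp_rot: [0.0, 0.757, 0.653, -0.0]
wrist_force: [-0.4, 1.1, 0.7]
width: 0.0049
[ 0.4343179  -0.33611527  0.06681378] 81.60805482952539
[398 258]
crop origin 268 158
70 [439.3 239.7] [ 0.5416 -0.3601  0.0333]
52 [161.6 251.5] [ 0.3533 -0.3414  0.0333]
63 [369.7 260.7] [ 0.4939 -0.3689  0.0333]
52 [225.  265.8] [ 0.3943 -0.3583  0.0333]
```

View pics/w7c.png

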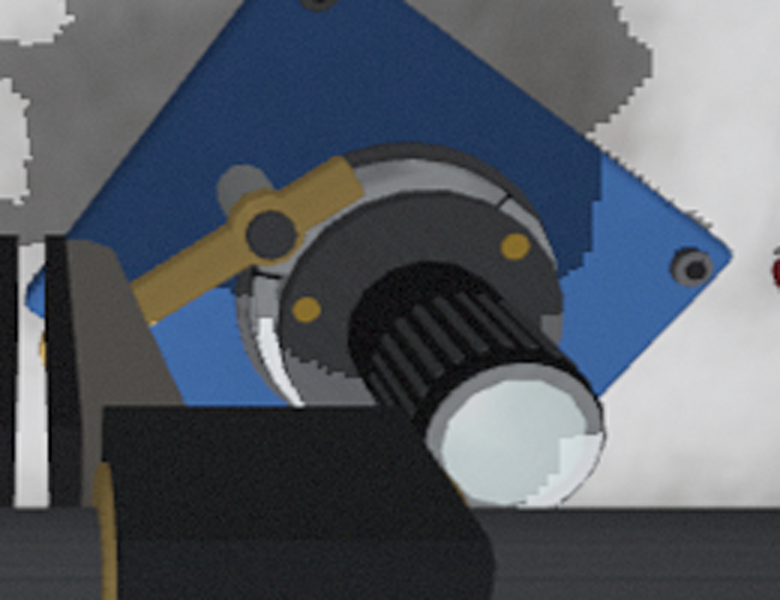

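```bash
python3 - <<'E'
from h import *
print(bot.finger_overhang)
p=vision.camera_params("wrist");T=np.linalg.inv(np.array(p["tool_from_camera"]));K=np.array(p["intrinsics"])
for x in(10,):
  for z in(19,10,0,-10):
    for y in(2.4,):
      q=K@(T@[x/1e3,y/1e3,z/1e3,1])[:3];print(x,y,z,q[:2]/q[2])
S=cam("scene");im=vision.grab_frame("scene")
print(proj(S,[[.4393,-.3681,.068],[.4393,-.3681,.04],[.4343,-.3361,.048]]))
cv2.imwrite("pics/s8.png",cv2.resize(im[220:310,310:430,::-1],None,fx=6,fy=6,interpolation=2))
E
```

```text
0.019
10 2.4 19 [281.28250284 221.3547984 ]
10 2.4 10 [281.40565074 226.345754  ]
10 2.4 0 [281.55579437 232.43079708]
10 2.4 -10 [281.7221446  239.17266312]
[[352.8850253  264.86528031]
 [351.44422277 276.24239605]
 [335.65747609 265.71785982]]
```

View pics/s8.png

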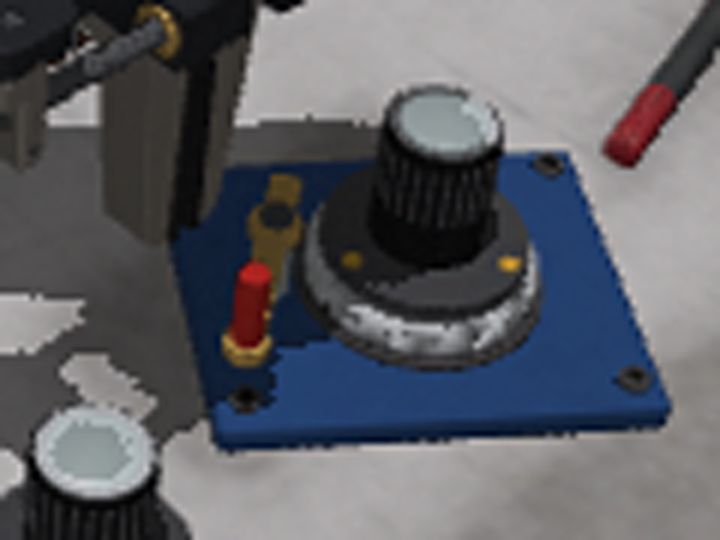

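w7 and s8 show the keeper has not moved. The closed fingertips sat above the pin, about 10 mm higher than expected. I'll raise, turn the jaws across the arm, and regrip lower.

```bash
python3 -m crank '[[0.9,[0,0,-20],[0,0,0]],[0.9,[0,0,-35],[0,0,8]],[0.1,[-10,3,-35],[0,0,16]],[0.1,[-20,6,-35],[0,0,24]],[0.1,[-31,9.6,-35],[0,0,32]],[0.1,[-31,9.6,-35],[0,0,40]],[0.1,[-31,9.6,-35],[0,0,48]],[0.1,[-31,9.6,-35],[0,0,56]],[0.1,[-31,9.6,-35],[0,0,56]],[0.1,[-31,9.6,-35],[0,0,56]]]' 10
python3 -c "
from h import *
s=bot.observe();print(((np.array([.4393,-.3681,.052])-s['tool_pos'])@rot(s['tcp_rot'])*1000).round(1),s['width'],s['q'].round(2))"
```

```text
time: 16.25
tool_pos: [0.4392, -0.3682, 0.1018]
tcp_rot: [0.0, 0.975, 0.223, -0.0]
wrist_force: [0.1, -0.1, 0.2]
width: 0.0414
[ 0.1 -0.1 49.8] 0.041399820225763745 [ 0.31  0.49  0.43  1.9  -0.27  0.8  -0.24]
```

```bash
python3 -m crank '[[0.1,[0,0,20],[0,0,0]],[0.1,[0,0,35],[0,0,0]],[0.1,[0,0,44],[0,0,0]],[0.1,[0,0,48],[0,0,0]],[0.1,[0,0,48],[0,0,0]],[0.9,[0,0,48],[0,0,0]],[0.9,[0,0,48],[0,0,0]],[0.9,[0,0,48],[0,0,0]],[0.9,[0,0,48],[0,0,0]],[0.9,[0,0,48],[0,0,0]]]' 10
```

```text
time: 17.25
tool_pos: [0.4393, -0.3682, 0.0541]
tcp_rot: [0.0, 0.975, 0.222, 0.0]
wrist_force: [-0.8, 0.3, 1.4]
width: 0.0093
```

```bash
python3 - <<'E'
from h import *
s=bot.observe();Rm=rot(s["tcp_rot"]);p=s["tool_pos"][:2];h=np.array([.4856,-.345]);e=p-h
t0=np.arctan2(e[1],e[0])%(2*np.pi);r=np.hypot(*e);print(np.degrees(t0),r)
for a in np.linspace(t0,np.radians(136.3)-.04,19)[1:]:
    q=h+r*np.array([np.cos(a),np.sin(a)]);print((np.r_[q-p,0]@Rm*1000)[:2].round(1),np.degrees(t0-a).round(1))
E
```

```text
206.68751294001567 0.05176721087871983
[ 0.1 -3.6] 4.0
[ 0.4 -7.3] 8.1
[  0.9 -10.9] 12.1
[  1.8 -14.4] 16.2
[  2.8 -17.9] 20.2
[  4.2 -21.3] 24.2
[  5.7 -24.6] 28.3
[  7.5 -27.8] 32.3
[  9.5 -30.9] 36.3
[ 11.7 -33.8] 40.4
[ 14.1 -36.5] 44.4
[ 16.7 -39.1] 48.5
[ 19.5 -41.4] 52.5
[ 22.4 -43.6] 56.5
[ 25.5 -45.6] 60.6
[ 28.7 -47.3] 64.6
[ 32.  -48.8] 68.6
[ 35.4 -50.1] 72.7
```

```bash
python3 -m crank '[[0.9,[0.1,-3.6,0],[0,0,4]],[0.9,[0.4,-7.3,0],[0,0,8.1]],[0.9,[0.9,-10.9,0],[0,0,12.1]],[0.9,[1.8,-14.4,0],[0,0,16.2]],[0.9,[2.8,-17.9,0],[0,0,20.2]],[0.9,[4.2,-21.3,0],[0,0,24.2]],[0.9,[5.7,-24.6,0],[0,0,28.3]],[0.9,[7.5,-27.8,0],[0,0,32.3]],[0.9,[9.5,-30.9,0],[0,0,36.3]],[0.9,[9.5,-30.9,0],[0,0,36.3]]]'
```

```text
time: 18.25
tool_pos: [0.4348, -0.336, 0.0541]
tcp_rot: [0.0, 0.996, -0.093, 0.0]
wrist_force: [-0.0, 0.0, 2.4]
width: 0.009
```

```bash
python3 -m crank '[[0.9,[0.1,-3.6,0],[0,0,4]],[0.9,[0.4,-7.3,0],[0,0,8.1]],[0.9,[0.9,-10.9,0],[0,0,12.1]],[0.9,[1.8,-14.4,0],[0,0,16.2]],[0.9,[2.8,-17.9,0],[0,0,20.2]],[0.9,[4.2,-21.3,0],[0,0,24.2]],[0.9,[5.7,-24.6,0],[0,0,28.3]],[0.9,[7.5,-27.8,0],[0,0,32.3]],[0.9,[8.5,-29.5,0],[0,0,34.5]],[0.9,[8.5,-29.5,0],[0,0,34.5]]]'
```

```text
time: 19.25
tool_pos: [0.448, -0.3101, 0.0541]
tcp_rot: [0.001, 0.923, -0.384, 0.0]
wrist_force: [-1.6, -2.5, 2.1]
width: 0.0093
```

```bash
python3 -m crank '[[0.1,[0,0,0],[0,0,0]],[0.1,[0,0,0],[0,0,0]],[0.1,[0,0,0],[0,0,0]],[0.1,[0,0,0],[0,0,0]],[0.1,[0,0,-15],[0,0,0]],[0.1,[0,0,-40],[0,0,0]],[0.1,[0,0,-80],[0,0,0]],[0.1,[0,0,-110],[0,0,0]],[0.1,[0,0,-130],[0,0,0]],[0.1,[0,0,-130],[0,0,0]]]'
python3 - <<'E'
from h import *
s=bot.observe();W=cam("wrist",s);im=vision.grab_frame("wrist")[:,:,::-1].copy()
a=vision.grab_frame("scene")[150:350,190:450,::-1]
cv2.imwrite("pics/f.png",np.vstack([cv2.resize(im,(400,300)),cv2.resize(a,(400,300),interpolation=2)]))
print(s["tool_pos"],s["width"])
h=cv2.cvtColor(im,cv2.COLOR_BGR2HSV);k,l,st,c=cv2.connectedComponentsWithStats(cv2.inRange(h,(18,110,80),(34,255,255)))
for i in range(1,k):
    p=ray(W,c[i],.0333)
    if st[i,4]>5 and np.hypot(p[0]-.52,p[1]+.378)<.1:print(st[i,4],c[i].round(1),p.round(4))
k,l,st,c=cv2.connectedComponentsWithStats(cv2.inRange(h,(0,150,90),(8,255,255)))
for i in range(1,k):
    if st[i,4]>15:print("red",st[i,4],ray(W,c[i],.065).round(4))
E
```

```text
time: 20.25
tool_pos: [0.4498, -0.31, 0.1873]
tcp_rot: [-0.0, 0.923, -0.384, 0.003]
wrist_force: [0.6, -0.0, -0.8]
width: 0.0414
[ 0.44981241 -0.31000623  0.18726118] 0.04136271395387011
39 [294.   60.2] [ 0.525  -0.4056  0.0333]
40 [247.2  84.1] [ 0.5413 -0.36    0.0333]
33 [289.6 114.6] [ 0.4934 -0.3687  0.0333]
635 [278.8 152.2] [ 0.4753 -0.3358  0.0333]
red 72 [ 0.4474 -0.3094  0.065 ]
```

View pics/f.png

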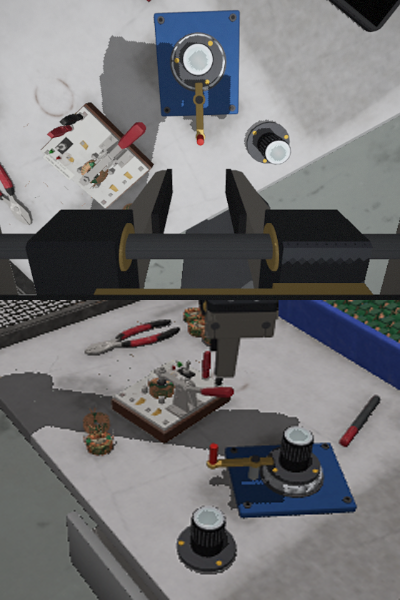

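The keeper blade lies in line over the flange. The pin is at (0.447, -0.309), the locked position, and the dots are unchanged at home. The fingers are clear and the bystanders look undisturbed.

```bash
python3 -c "
from station import bot
print(bot.sign_off())"
```

```text
the job is handed in; nothing more can be done
None
```

The lens is seated in the mount with the keeper closed over its flange, and I handed the job in at about 20 s of the 72 s allowed. The hand-in reports no verdict.

**Lens:** I picked up the left-most lens and turned it 8.4° to match the grooves seen by the wrist camera. It went down to home height with only about 6 N of contact. The flange dots then read 48.5 mm apart at home height, centred within about 1 mm of my estimate of the ring centre. They matched the groove angle and had not moved after the keeper was closed.

**Keeper:** I swung it until it met its stop with a reaction of about 3 N. The pin is within about 0.02 rad of the estimated locked position. The gripper is open and clear above.

**Failed or disagreed:**
- **First grasp of the pin:** it missed because the fingertips sat about 10 mm higher than I expected. The keeper did not move, and the second grasp, set lower with the jaws turned across the arm, held.
- **Ring centre:** the rough scene-camera estimate was off by up to 8 mm from the wrist view. I used the wrist view, and the fit agreed with it.
- **Bystanders:** I checked by eye that the chokes, side cutters and marker had not moved, but did not measure them.

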